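# Set the depth stop to the meal tray and lock it

## Task

Set the sealing stand for this meal: press the black-headed depth stop down gently until its foot rests on the sealed tray, then swing the red clamp lever all the way round to lock the stop at that height. Leave the tray where it is and let the other things on the counter alone.

Things in the scene. Friction and masses are not known exactly. Their poses are not given: they have to be found in the camera images.
- stand: grey sealing stand fixed on the counter. Origin on the counter right below the stop rod's axis, z up. Base plate 275 x 230 x 14 mm; an upright column (34 x 56 mm, top at 190 mm) stands 136 mm behind the rod (+x of the stand); an arm, top at 178 mm, runs from it to the rod and carries the clamp lever. Yaw varies by 0.3 rad either way.
- stop_rod: depth stop: steel rod 18 mm thick, dark foot 56 mm across, black round press head on top 42 mm across, 26 mm tall. Origin at the centre of the foot's underside (foot unpressed; it is sprung, 2.5 N per mm, gives up to 9 mm). Slides straight up and down in the stand's arm, stays at any height by friction, goes down at a push of 3 N; travel 85 mm from 135 mm above the counter. Loose at the start.
- stop_head (a point): centre of the top face of the black press head, 149 mm above the foot's underside; moves with the rod
- clamp_lever (a joint): angle of the red clamp lever about a vertical axis, rad. 0 = open, handle to the stand's -x (towards the robot); grows anticlockwise from above to the end stop at 1.5 = locked, handle to the stand's -y (right of the stop). Loose up to about 0.7, then an eccentric jams the rod and turning takes 5 to 10 N at the knob; stays where it is left. Starts at 0 to 0.5.
- clamp_knob (a point): centre of the top of the upright red knob at the lever's end: a round post 18 mm thick, 46 mm tall, 90 mm from the lever's axis; its top is 58 mm above the arm's top. Can be pinched from above.
- clamp_hinge (a point): point on the lever's vertical axis, level with the knob's top, 40 mm to the stand's -y of the rod axis
- meal_tray: sealed meal tray with film lid, about 204 x 272 x 33 mm, lying loose on a white block under the stop. Origin at the centre of its underside, z up; the flat lid under the foot is 33 mm above it. The white block's height varies, so the tray's underside is 35 to 65 mm above the counter.
- card_tin: striped card box with lid, 83 x 93 x 70 mm, a bystander; origin at the centre of its underside
- order_pad: brown spiral order pad, 130 x 94 x 13 mm, a bystander; origin at the centre of its underside
- wet_wipes: green pack of wet wipes, 69 x 159 x 37 mm, a bystander
- tape_grey: roll of grey tape lying flat, 82 mm across, 30 mm tall, a bystander
- tape_printed: roll of white printed tape lying flat, 88 mm across, 24 mm tall, a bystander

How it is judged:
By the outcome, as a careful person would: the job done as asked, in the order asked, and still so for the second after the job is handed in, with the robot touching nothing.
It also fails if it takes over 51 s, if anything falls off the work surface, if the arm or the gripper's body presses on something with over 40 N, if the wrist force passes 120 N, or if a joint passes its speed limit or range.

## Robot

A 7-joint arm with a two-finger parallel gripper is mounted at the origin on a cart in front of the work surface, level with it; the furniture and walls round the work are solid. World frame = base frame: x ahead of the robot, y to its left, z up, the work surface at z = 0. Lengths are in m, angles in rad, forces in N, time in s.
With the tool pointing down it reaches from about 0.4 to 0.85 m from the base axis. Payload 4.5 kg.
Tool frame: the origin (TCP) lies midway between the tips of the shut fingers; the grasp point (between the pads) lies 19 mm behind it; z points along the fingers, y is the line along which they close (so a half turn about z gives the same grasp; the last joint's range is limited). The gripper opens to 88 mm and grips with 3 to 60 N. Pads are 18 mm wide; open, the fingers measure 123 mm over their backs; the gripper's body (75 mm by 187 mm) begins 45 mm behind the grasp point.
Start: joints at [-1.236, 0.689, -0.195, 1.565, 0.157, 0.902, -0.215], TCP at [0.185, 0.597, 0.239] pointing down, gripper open.
Joint ranges: [-3.01, 3.01], [-0.46, 2.08], [-1.47, 1.51], [0.13, 2.56], [-1, 4.14], [0.04, 2.09], [-2.66, 2.66]. Speed limits (rad/s): [2.57, 2.57, 3.14, 3.14, 3.14, 3.14, 3.14].

## Interface

Orientations are given as a unit quaternion [x, y, z, w].
In Python, from plant import * gives the robot as it stands.
- The arm moves only by the tool send_rows, never from a script. Its argument "targets" is a list of rows, each a list of 2 entries, a list of its own where there are three numbers: the shift along the tool's x, y, z in units of 0.3 m (1.0 is 0.3 m), then the turn, a rotation vector about the tool's x, y, z in units of pi rad (1.0 is pi rad). A call has 1 to 12 rows; each row is the pose to reach, as a shift and turn from the pose commanded when the call began, along the tool's axes at that moment, turning the shorter way round; what a row does not reach only later rows make up. A row lasts 1/8 s, in which the tool goes at most 62.5 mm and 10.7 degrees, less where a joint would pass 70% of its speed; a pose out of reach is approached as far as the arm can. A call with a number of a shift or a turn outside -1 to 1 is refused whole. A call with a gripper value outside its range is refused whole. "fingers" is the opening, from 0 (shut) to 1 (fully open), set as the call begins (left out, the last holds). The fingers move at their own pace and stop on an object; "newtons" is the grip in N (left out, the last holds). Time passes only in rows, so rows that repeat a pose let the fingers close. It gives the time, the measured TCP pose, the force, the opening and the grip force at its end, in the units of the state.
- get_state(): the state, without advancing time (a new reading comes with each control period).
- snapshot(name): name is "scene" or "top" or "wrist"; returns a dict with "img" (384x512x3 uint8, blue, green, red), "fx", "fy", "cx", "cy" (pixels), "cam_to_world" (4x4, takes a point from camera to world coordinates); the wrist camera has in their place "T_tool_cam" (4x4, takes a point from camera to tool coordinates, whose origin is the TCP and whose axes are the flange's). Camera axes: x right, y down, z forward; pixel columns grow to the right and rows downward; lengths in m; the calibration is good to about 2 mm. A picture is of the moment at which its call begins: read the wrist's pose just before it. There is no depth.
- finish_job(): hands the job in; it is judged then, once.
The state is a dict: "clock": time; "q": joint angles; "qd": joint speeds; "joint_torque": joint torques, N m; "tool_pos": TCP position; "eef_rot": TCP orientation; "contact_force": force on the tool from outside, world axes, zero at the start; "moment": the same for the moment, N m; "opening": opening from 0.0 (shut) to 1.0 (fully open); "finger_force": force on a finger pad.
Only numpy, scipy, OpenCV 4.12 (cv2) and the standard library are available. Lean on these libraries where they do the work, as an engineer would, in place of code of your own. Each camera call takes 0.05 s, during which the arm holds its last target. There are 200 camera calls.

## Working session

There is one attempt and no reset: what is moved stays moved. The work goes in short steps, Python scripts to look and compute and a tool call to move; the robot and the scene stay as the last step left them, time stands still between calls to the robot, and variables do not carry over. Pictures are saved under pics/ and viewed, at most 10 in all, crops included, and the job is handed in when it is done.

Besides the shell and the picture viewer there is one more tool, called as name(argument=value, ...), one argument or row to a line, values as JSON. send_rows: Moves the arm, as the interface text tells. Its arguments: {"type":"object","properties":{"targets":{"type":"array"},"fingers":{"type":"number"},"newtons":{"type":"number"}},"required":["targets"]}

```bash
mkdir -p pics; ls
python3 - <<'E'
from plant import *
import cv2,numpy as np
s=get_state();print(s['clock'],s['tool_pos'],s['eef_rot'],s['contact_force'],s['opening'])
for n in("scene","top"):
    d=snapshot(n);cv2.imwrite(f"pics/{n}0.png",d["img"]);print(n,d["fx"],d["fy"],d["cx"],d["cy"],np.round(d["cam_to_world"],3).tolist())
a=[cv2.imread(f"pics/{n}0.png") for n in("scene","top")]
cv2.imwrite("pics/both.png",cv2.resize(np.vstack(a),None,fx=.78,fy=.78))
E
```

```text
pics
0.0 [0.18503075 0.5963129  0.2379127 ] [ 1.49785363e-01  9.88718104e-01 -9.22003076e-04 -7.87489437e-05] [0.8375106  0.26119758 0.24040557] 0.9995077768946979
scene 353.2760263330608 353.2760263330608 252.77352826750771 186.68555877384944 [[0.764, -0.482, 0.429, 0.005], [-0.645, -0.575, 0.503, -0.41], [0.004, -0.661, -0.75, 0.968], [0.0, 0.0, 0.0, 1.0]]
top 364.43541400289143 364.43541400289143 253.03117224677257 191.98004439201654 [[-0.063, -0.977, 0.204, 0.193], [-0.998, 0.063, -0.008, 0.128], [-0.005, -0.204, -0.979, 1.477], [0.0, 0.0, 0.0, 1.0]]
```

View pics/scene0.png

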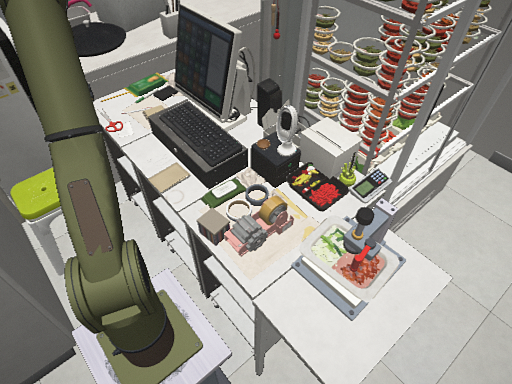

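View pics/top0.png

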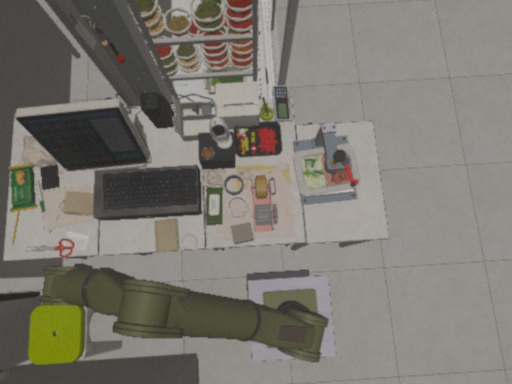

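Scene view: the stand is at right, with the black head near (365,214) and the red knob near (362,255). Top view: the head is near (338,156) and the red lever near (351,175). I'll zoom both into one crop.

Run:
```python
import cv2,numpy as np
a=cv2.imread("pics/scene0.png")[180:330,285:415];b=cv2.imread("pics/top0.png")[110:210,285:385]
a=cv2.resize(a,(390,450),interpolation=2);b=cv2.resize(b,(400,400),interpolation=2)
b=cv2.copyMakeBorder(b,0,50,0,0,0)
cv2.imwrite("pics/crop0.png",np.hstack([a,b]))
```

```text
(no output)
```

View pics/crop0.png

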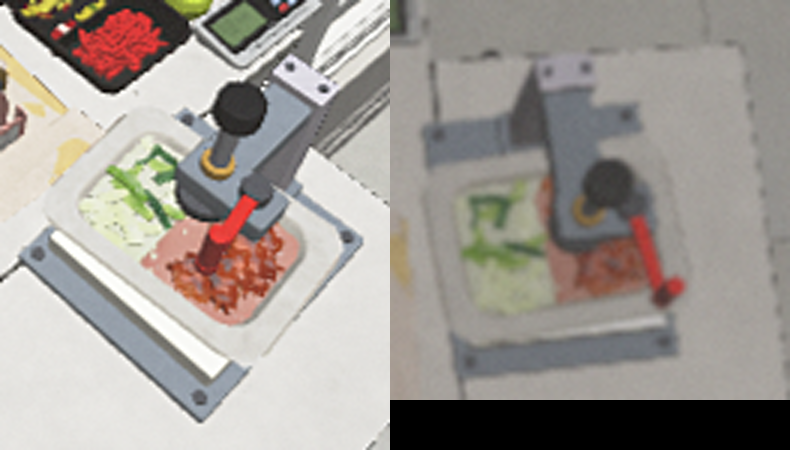

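Crop: head top at (243,98) left / (612,180) right; knob top about (218,236) left / (676,285) right; column top about (307,80) left / (568,72) right. I'll triangulate these.

```bash
cat > h.py <<'E'
from plant import *
import cv2,numpy as np
from scipy.spatial.transform import Rotation as R
def ray(d,T,px):
    v=T[:3,:3]@np.array([(px[0]-d["cx"])/d["fx"],(px[1]-d["cy"])/d["fy"],1.]);return T[:3,3],v/np.linalg.norm(v)
def tri(rays):
    A=sum(np.eye(3)-np.outer(v,v) for o,v in rays);b=sum((np.eye(3)-np.outer(v,v))@o for o,v in rays)
    p=np.linalg.solve(A,b);return p,[np.linalg.norm(np.cross(p-o,v)) for o,v in rays]
def plane(r,z): o,v=r;return o+v*(z-o[2])/v[2]
def wrist(name):
    s=get_state();d=snapshot("wrist");cv2.imwrite(f"pics/{name}.png",d["img"])
    T=np.eye(4);T[:3,:3]=R.from_quat(s["eef_rot"]).as_matrix();T[:3,3]=s["tool_pos"]
    return d,T@np.array(d["T_tool_cam"])
def go(p,yawturn=0):  # tool-frame shift in units
    s=get_state();r=R.from_quat(s["eef_rot"]);return np.round(r.inv().apply(np.array(p)-s["tool_pos"])/.3,4)
E
python3 - <<'E'
from h import *
d=[snapshot("scene"),snapshot("top")]
P={"head":((243,98),(612,180)),"knob":((218,236),(676,285)),"col":((307,80),(568,72))}
for k,(a,b) in P.items():
    r=[ray(d[0],d[0]["cam_to_world"],(285+a[0]/3,180+a[1]/3)),ray(d[1],d[1]["cam_to_world"],(285+(b[0]-390)/4,110+b[1]/4))]
    p,e=tri(r);print(k,p.round(4),np.round(e,4))
w=snapshot("wrist");print(np.round(w["T_tool_cam"],3).tolist(),w["fx"],w["cx"],w["cy"])
s=get_state();print(R.from_quat(s["eef_rot"]).as_matrix().round(3).tolist())
E
```

```text
head [ 0.5535 -0.1895  0.2798] [0.0016 0.0016]
knob [ 0.4683 -0.247   0.2313] [0.0009 0.0009]
col [ 0.6894 -0.1851  0.1878] [0.0023 0.0023]
[[-0.001, -0.967, -0.256, 0.066], [1.0, -0.001, 0.0, 0.0], [-0.0, -0.256, 0.967, -0.145], [0.0, 0.0, 0.0, 1.0]] 281.9206788639498 254.19010002781687 191.20581107999155
[[-0.955, 0.296, -0.0], [0.296, 0.955, -0.001], [-0.0, -0.001, -1.0]]
```

Heights match the text: head 0.280 (expected 0.284), knob 0.231 (0.236), column 0.188 (0.190). Stand yaw is about 0.03 and the lever about 0.17. Next I move up and across with the fingers shut.

send_rows(
  targets=[
    [[0, 0, -0.2], [0, 0, 0]],
    [[0, 0, -0.4], [0, 0, 0]],
    [[-0.1, -0.11, -0.47], [0, 0, 0]],
    [[-0.9, -0.99, -0.47], [0, 0, 0]],
    [[-0.9, -0.99, -0.47], [0, 0, 0]],
    [[-0.9, -0.99, -0.47], [0, 0, 0]],
    [[-0.9, -0.99, -0.47], [0, 0, 0]],
    [[-0.9, -0.99, -0.47], [0, 0, 0]],
    [[-0.9, -0.99, -0.47], [0, 0, 0]],
    [[-0.9, -0.99, -0.47], [0, 0, 0]],
    [[-0.9, -0.99, -0.47], [0, 0, 0]],
  ],
  fingers=0,
  newtons=15,
)

```text
clock: 1.62
tool_pos: [0.3547, 0.234, 0.3798]
eef_rot: [0.149, 0.989, 0.0, -0.0]
contact_force: [-0.2, 0.4, 0.6]
opening: 0.009
finger_force: 0.0
```

Run:
```python
from h import *
s=get_state();print(s["clock"],s["q"],s["tool_pos"],s["contact_force"]);print(go([.5,-.19,.38]))
```

```text
1.625 [-0.57107564  0.24267594 -0.15600103  1.90429304  0.04368618  0.99735099
  0.52442675] [0.35473401 0.23401849 0.37982806] [-0.19620419  0.35230484  0.56282967]
[-0.8804 -1.2071 -0.0018]
```

send_rows(
  targets=[
    [[-0.73, -1.0, 0], [0, 0, 0]],
    [[-0.73, -1.0, 0], [0, 0, 0]],
    [[-0.73, -1.0, 0], [0, 0, 0]],
    [[-0.73, -1.0, 0], [0, 0, 0]],
    [[-0.73, -1.0, 0], [0, 0, 0]],
    [[-0.73, -1.0, 0], [0, 0, 0]],
    [[-0.73, -1.0, 0], [0, 0, 0]],
    [[-0.73, -1.0, 0], [0, 0, 0]],
  ],
)

```text
clock: 2.62
tool_pos: [0.4757, -0.1159, 0.3793]
eef_rot: [0.148, 0.989, 0.001, -0.0]
contact_force: [-0.1, 0.3, 0.3]
opening: 0.009
finger_force: 0.0
```

send_rows(
  targets=[
    [[-0.15, -0.21, 0], [0, 0, 0]],
    [[-0.15, -0.21, 0], [0, 0, 0]],
    [[-0.15, -0.21, 0], [0, 0, 0]],
    [[-0.15, -0.21, 0], [0, 0, 0]],
  ],
)

```text
clock: 3.12
tool_pos: [0.4997, -0.1888, 0.3797]
eef_rot: [0.148, 0.989, 0.001, -0.0]
contact_force: [0.3, 0.4, -0.2]
opening: 0.004
finger_force: 0.0
```

Run:
```python
from h import *
d,T=wrist("w1");np.savez("w1.npz",T=T)
s=get_state();print(s["clock"],s["q"].round(2) ,s["tool_pos"])
P={"head":[.5535,-.1895,.284],"knob":[.4683,-.247,.236],"col":[.6894,-.185,.19]}
for k,p in P.items():
    c=np.linalg.inv(T)@np.r_[p,1];print(k,c[0]/c[2]*d["fx"]+d["cx"],c[1]/c[2]*d["fy"]+d["cy"])
```

```text
3.175 [ 0.24  0.41  0.06  1.63 -0.03  1.1   1.58] [ 0.4996667  -0.18910039  0.3797479 ]
head 270.04503818116706 246.84538359091522
knob 191.37430940716928 169.33475647986347
col 297.02569555058125 302.1560285066196
```

View pics/w1.png

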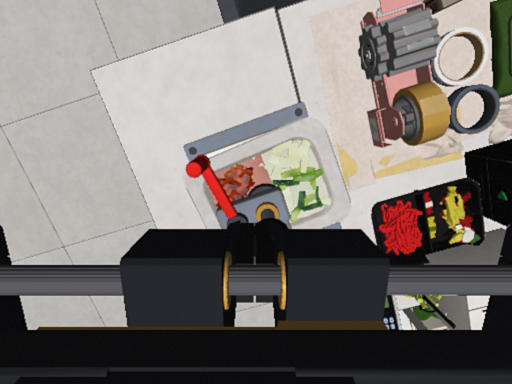

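Wrist view: the red knob top is at (194,169), against a predicted (191,169), so the measurement holds. The head is hidden behind the fingers at the predicted spot. Moving over the head.

send_rows(
  targets=[
    [[-0.172, 0.053, 0.1], [0, 0, 0]],
    [[-0.172, 0.053, 0.2], [0, 0, 0]],
    [[-0.172, 0.053, 0.23], [0, 0, 0]],
    [[-0.172, 0.053, 0.23], [0, 0, 0]],
    [[-0.172, 0.053, 0.23], [0, 0, 0]],
  ],
)

```text
clock: 3.8
tool_pos: [0.554, -0.1918, 0.3123]
eef_rot: [0.15, 0.989, -0.0, 0.001]
contact_force: [0.2, -0.6, -0.3]
opening: 0.008
finger_force: 0.0
```

Run:
```python
from h import *
out=[]
for n,(x0,y0,w,h) in {"scene":(285,150,130,150),"top":(300,110,80,100)}.items():
    i=snapshot(n)["img"][y0:y0+h,x0:x0+w];out.append(cv2.resize(i,(390,450),interpolation=2))
cv2.imwrite("pics/c2.png",np.hstack(out));s=get_state();print(s["tool_pos"],s["contact_force"])
```

```text
[ 0.55402548 -0.19191856  0.31208372] [ 0.52132636 -0.28621059 -0.08980794]
```

View pics/c2.png

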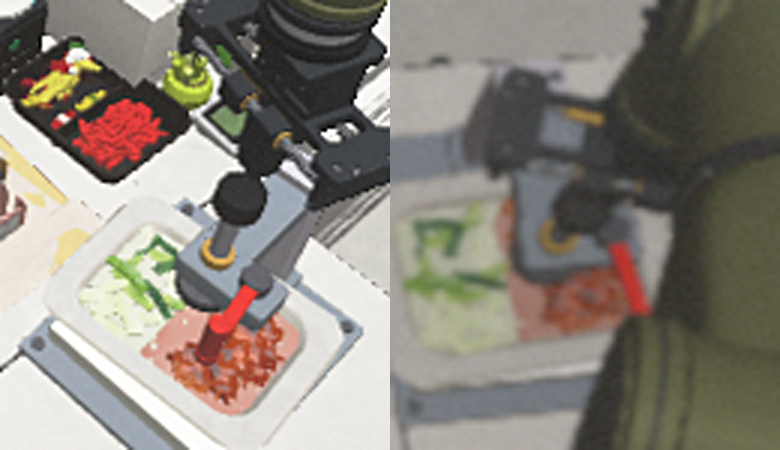

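The finger tips sit just above the head: scene crop (250,165) against head (243,190). Descending.

send_rows(
  targets=[
    [[0, 0, 0.04], [0, 0, 0]],
    [[0, 0, 0.07], [0, 0, 0]],
    [[0, 0, 0.085], [0, 0, 0]],
    [[0, 0, 0.1], [0, 0, 0]],
    [[0, 0, 0.115], [0, 0, 0]],
    [[0, 0, 0.13], [0, 0, 0]],
    [[0, 0, 0.145], [0, 0, 0]],
    [[0, 0, 0.16], [0, 0, 0]],
    [[0, 0, 0.17], [0, 0, 0]],
    [[0, 0, 0.18], [0, 0, 0]],
    [[0, 0, 0.18], [0, 0, 0]],
  ],
)

```text
clock: 5.28
tool_pos: [0.5536, -0.1917, 0.2563]
eef_rot: [0.15, 0.989, 0.0, -0.0]
contact_force: [-0.3, 0.1, -0.3]
opening: 0.008
finger_force: 0.0
```

send_rows(
  targets=[
    [[0, 0, 0.004], [0, 0, 0]],
    [[0, 0, 0.008], [0, 0, 0]],
    [[0, 0, 0.012], [0, 0, 0]],
    [[0, 0, 0.016], [0, 0, 0]],
    [[0, 0, 0.02], [0, 0, 0]],
  ],
)

```text
clock: 5.9
tool_pos: [0.5537, -0.1917, 0.2506]
eef_rot: [0.15, 0.989, 0.0, 0.0]
contact_force: [-0.2, 0.3, 2.5]
opening: 0.008
finger_force: 1.3
```

send_rows(
  targets=[
    [[0, 0, 0.004], [0, 0, 0]],
    [[0, 0, 0.008], [0, 0, 0]],
    [[0, 0, 0.012], [0, 0, 0]],
  ],
)

```text
clock: 6.28
tool_pos: [0.5537, -0.1917, 0.247]
eef_rot: [0.15, 0.989, 0.0, 0.0]
contact_force: [-0.4, 0.6, 2.6]
opening: 0.007
finger_force: 1.3
```

send_rows(
  targets=[
    [[0, 0, 0.004], [0, 0, 0]],
    [[0, 0, 0.008], [0, 0, 0]],
    [[0, 0, 0.012], [0, 0, 0]],
  ],
)

```text
clock: 6.65
tool_pos: [0.5537, -0.1917, 0.2434]
eef_rot: [0.15, 0.989, 0.0, -0.0]
contact_force: [0.5, 0.4, 2.5]
opening: 0.008
finger_force: 1.3
```

Sliding friction reads 2.5 N, so contact with the tray will show as a rise above that.

send_rows(
  targets=[
    [[0, 0, 0.004], [0, 0, 0]],
    [[0, 0, 0.008], [0, 0, 0]],
    [[0, 0, 0.012], [0, 0, 0]],
  ],
)

```text
clock: 7.02
tool_pos: [0.5537, -0.1917, 0.2398]
eef_rot: [0.15, 0.989, 0.0, 0.0]
contact_force: [-0.5, 0.5, 3.1]
opening: 0.003
finger_force: 1.3
```

send_rows(
  targets=[
    [[0, 0, 0.004], [0, 0, 0]],
    [[0, 0, 0.008], [0, 0, 0]],
  ],
)

```text
clock: 7.28
tool_pos: [0.5537, -0.1917, 0.2374]
eef_rot: [0.15, 0.989, 0.0, 0.0]
contact_force: [-0.2, 1.3, 3.0]
opening: 0.006
finger_force: 1.3
```

Run:
```python
from h import *
d=snapshot("scene");i=d["img"][180:310,290:420];cv2.imwrite("pics/c3.png",cv2.resize(i,(585,585),interpolation=2));s=get_state();print(s["tool_pos"],s["contact_force"])
```

```text
[ 0.55364613 -0.19169879  0.237251  ] [-1.00417277 -0.00950664  1.68170761]
```

View pics/c3.png

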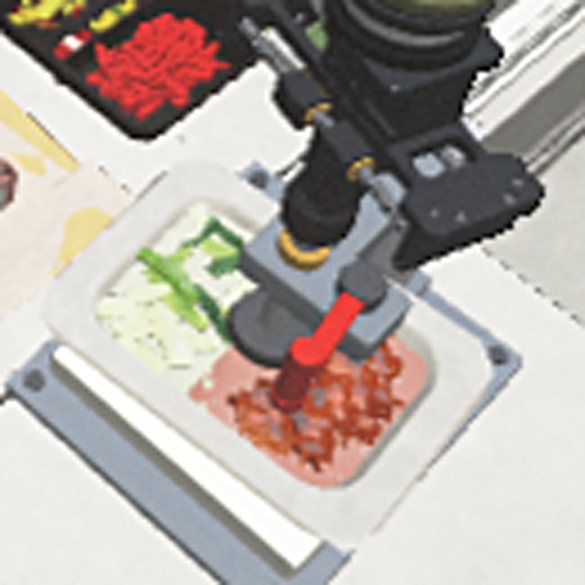

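The foot (265,330) has dropped visibly but still stands clear of the lid. I carry on in small steps.

send_rows(
  targets=[
    [[0, 0, 0.004], [0, 0, 0]],
    [[0, 0, 0.008], [0, 0, 0]],
  ],
)

```text
clock: 7.58
tool_pos: [0.5537, -0.1917, 0.235]
eef_rot: [0.15, 0.989, 0.0, 0.0]
contact_force: [-1.0, 1.3, 2.5]
opening: 0.006
finger_force: 1.3
```

send_rows(
  targets=[
    [[0, 0, 0.004], [0, 0, 0]],
    [[0, 0, 0.008], [0, 0, 0]],
  ],
)

```text
clock: 7.82
tool_pos: [0.5537, -0.1917, 0.2326]
eef_rot: [0.15, 0.989, 0.0, 0.0]
contact_force: [-1.6, -0.1, 2.4]
opening: 0.008
finger_force: 1.3
```

send_rows(
  targets=[
    [[0, 0, 0.004], [0, 0, 0]],
    [[0, 0, 0.008], [0, 0, 0]],
  ],
)

```text
clock: 8.07
tool_pos: [0.5537, -0.1917, 0.2302]
eef_rot: [0.15, 0.989, 0.0, -0.0]
contact_force: [-0.8, -0.3, 3.0]
opening: 0.008
finger_force: 1.3
```

send_rows(
  targets=[
    [[0, 0, 0.004], [0, 0, 0]],
    [[0, 0, 0.008], [0, 0, 0]],
  ],
)

```text
clock: 8.32
tool_pos: [0.5536, -0.1917, 0.2278]
eef_rot: [0.15, 0.989, 0.0, -0.0]
contact_force: [-1.5, 1.0, 2.5]
opening: 0.009
finger_force: 1.3
```

send_rows(
  targets=[
    [[0, 0, 0.004], [0, 0, 0]],
    [[0, 0, 0.008], [0, 0, 0]],
  ],
)

```text
clock: 8.57
tool_pos: [0.5537, -0.1917, 0.2254]
eef_rot: [0.15, 0.989, 0.0, 0.0]
contact_force: [-0.9, 0.7, 3.0]
opening: 0.006
finger_force: 1.3
```

send_rows(
  targets=[
    [[0, 0, 0.004], [0, 0, 0]],
    [[0, 0, 0.008], [0, 0, 0]],
  ],
)

```text
clock: 8.82
tool_pos: [0.5536, -0.1917, 0.223]
eef_rot: [0.15, 0.989, 0.0, -0.0]
contact_force: [-0.5, 0.8, 2.2]
opening: 0.009
finger_force: 1.3
```

send_rows(
  targets=[
    [[0, 0, 0.004], [0, 0, 0]],
    [[0, 0, 0.008], [0, 0, 0]],
  ],
)

```text
clock: 9.07
tool_pos: [0.5537, -0.1917, 0.2206]
eef_rot: [0.15, 0.989, 0.0, 0.0]
contact_force: [-0.5, 0.8, 3.3]
opening: 0.003
finger_force: 1.3
```

send_rows(
  targets=[
    [[0, 0, 0.004], [0, 0, 0]],
    [[0, 0, 0.008], [0, 0, 0]],
  ],
)

```text
clock: 9.32
tool_pos: [0.5537, -0.1917, 0.2185]
eef_rot: [0.15, 0.989, 0.0, 0.0]
contact_force: [-2.2, 1.2, 6.9]
opening: 0.006
finger_force: 3.4
```

Force rose to 6.9 N at head height 0.2185, so the foot is on the lid with the spring pressed about 1.6 mm (text range for the head 0.217–0.247). Lifting straight off.

send_rows(
  targets=[
    [[0, 0, -0.02], [0, 0, 0]],
    [[0, 0, -0.1], [0, 0, 0]],
    [[0, 0, -0.3], [0, 0, 0]],
    [[0.2, -0.05, -0.45], [0, 0, 0]],
    [[0.3, -0.05, -0.45], [0, 0, 0]],
    [[0.3, -0.05, -0.45], [0, 0, 0]],
    [[0.3, -0.05, -0.45], [0, 0, 0]],
    [[0.3, -0.05, -0.45], [0, 0, 0]],
  ],
)

```text
clock: 10.32
tool_pos: [0.4642, -0.1794, 0.3527]
eef_rot: [0.15, 0.989, 0.0, -0.0]
contact_force: [-0.4, -0.5, 0.3]
opening: 0.004
finger_force: 0.0
```

Run:
```python
from h import *
d,T=wrist("w2");T1=np.load("w1.npz")["T"]
def red(f):
    im=cv2.imread(f);h=cv2.cvtColor(im,40);m=((h[...,0]<6)|(h[...,0]>174))&(h[...,1]>200)&(h[...,2]>120)
    n,l,st,c=cv2.connectedComponentsWithStats(m.astype(np.uint8));return [(c[i].round(1).tolist(),st[i].tolist()) for i in range(1,n) if st[i][4]>60]
for f in("w1","w2"):print(f,red(f"pics/{f}.png"))
s=get_state();print(s["clock"],s["tool_pos"],s["q"].round(2),plane(ray(d,T1,(194,169)),.236))
```

```text
w1 [([193.6, 169.0], [186, 162, 16, 15, 178]), ([218.7, 192.6], [202, 166, 35, 53, 547]), ([400.9, 227.8], [379, 200, 44, 55, 1633]), ([466.2, 221.3], [461, 217, 11, 10, 73])]
w2 [([211.7, 216.8], [202, 201, 22, 28, 272]), ([191.5, 210.7], [184, 203, 16, 16, 192]), ([407.0, 246.4], [384, 224, 46, 41, 1281]), ([475.1, 245.2], [470, 240, 11, 11, 76])]
10.375 [ 0.46407253 -0.17939232  0.35266265] [ 0.24  0.38  0.05  1.78 -0.02  0.98  1.57] [ 0.46876968 -0.24427176  0.236     ]
```

View pics/w2.png

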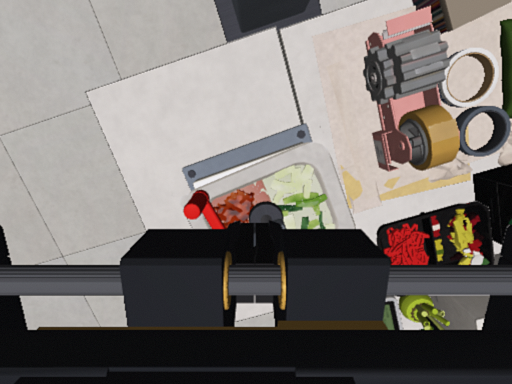

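w2: the knob top is at (191.5,210.7). The lowered black head shows at (266,214), where it should be.

Run:
```python
from h import *
s=get_state();d=snapshot("wrist");T=np.eye(4);T[:3,:3]=R.from_quat(s["eef_rot"]).as_matrix();T[:3,3]=s["tool_pos"];T2=T@d["T_tool_cam"]
T1=np.load("w1.npz")["T"];t=snapshot("top");c=snapshot("scene")
r=[ray(d,T1,(193.6,169)),ray(d,T2,(191.5,210.7))];print(tri(r),[plane(x,.236) for x in r])
r+=[ray(c,c["cam_to_world"],(285+218/3,180+236/3)),ray(t,t["cam_to_world"],(285+286/4,110+285/4))]
print(tri(r)); print("head",plane(ray(d,T2,(266,214)),.2185))
y=.03;H=np.array([.5537,-.1905])+.04*np.array([np.sin(y),-np.cos(y)])
k=np.array([.469,-.2455])-H;print("hinge",H,"len",np.linalg.norm(k),"ang",np.arctan2(-k[1],-k[0])-y)
```

```text
(array([ 0.46894533, -0.24559708,  0.23287026]), [np.float64(0.00012317402629394907), np.float64(0.0001231740262939473)]) [array([ 0.46864771, -0.24466872,  0.236     ]), array([ 0.46810436, -0.2447012 ,  0.236     ])]
(array([ 0.4691397 , -0.24674085,  0.23003669]), [np.float64(0.000538385023916045), np.float64(0.0004895308677470507), np.float64(0.0008207798719925617), np.float64(0.001266934101729618)])
head [ 0.4991421  -0.17708052  0.2185    ]
hinge [ 0.55489982 -0.230482  ] len 0.08720274858556101 ang 0.14308221696532258
```

The dark disc at (266,214) lies on the ray through the foot at tray height, so it is the foot on the lid. The knob is at (0.469,-0.2455,0.233), within 3 mm of the text. I turn the tool by 0.85 pi for wrist range while moving above the knob.

send_rows(
  targets=[
    [[-0.08, -0.205, 0], [0, 0, 0.85]],
    [[-0.08, -0.205, 0], [0, 0, 0.85]],
    [[-0.08, -0.205, 0], [0, 0, 0.85]],
    [[-0.08, -0.205, 0], [0, 0, 0.85]],
    [[-0.08, -0.205, 0], [0, 0, 0.85]],
    [[-0.08, -0.205, 0], [0, 0, 0.85]],
    [[-0.08, -0.205, 0], [0, 0, 0.85]],
    [[-0.08, -0.205, 0], [0, 0, 0.85]],
    [[-0.08, -0.205, 0.1], [0, 0, 0.85]],
    [[-0.08, -0.205, 0.15], [0, 0, 0.85]],
    [[-0.08, -0.205, 0.2], [0, 0, 0.85]],
    [[-0.08, -0.205, 0.2], [0, 0, 0.85]],
  ],
  fingers=0.5,
)

```text
clock: 12.02
tool_pos: [0.4677, -0.2446, 0.2919]
eef_rot: [0.957, 0.288, -0.001, -0.001]
contact_force: [0.1, 0.2, -0.5]
opening: 0.5
finger_force: 0.0
```

Run:
```python
from h import *
s=get_state();r=R.from_quat(s["eef_rot"]);M=r.as_matrix();print(s["clock"],s["tool_pos"],s["q"].round(2),M.round(3).tolist(),"yaw of y",np.arctan2(M[1,1],M[0,1]))
print(go([.469,-.2455,.29]),go([.469,-.2455,.205]))
```

```text
12.025 [ 0.4676535  -0.24460119  0.2918879 ] [-0.    0.57  0.67  1.81 -0.44  0.91 -0.13] [[0.834, 0.552, -0.003], [0.552, -0.834, 0.001], [-0.002, -0.002, -1.0]] yaw of y -0.9855465779246557
[0.0021 0.005  0.0063] [0.0025 0.0057 0.2896]
```

send_rows(
  targets=[
    [[0.002, 0.005, 0], [0, 0, 0.13]],
    [[0.002, 0.005, 0], [0, 0, 0.13]],
    [[0.002, 0.005, 0], [0, 0, 0.13]],
    [[0.002, 0.005, 0], [0, 0, 0.13]],
  ],
)

```text
clock: 12.52
tool_pos: [0.4694, -0.2461, 0.2931]
eef_rot: [0.996, 0.092, -0.0, -0.0]
contact_force: [-0.3, 0.1, -0.6]
opening: 0.499
finger_force: 0.0
```

Run:
```python
from h import *
s=get_state();r=R.from_quat(s["eef_rot"]);M=r.as_matrix();print(s["clock"],s["tool_pos"],s["q"].round(2),"yaw of y",np.arctan2(M[1,1],M[0,1]))
print(go([.469,-.2455,.205]))
d,T=wrist("w3")
c=np.linalg.inv(T)@[.469,-.2455,.235,1];print(c[0]/c[2]*d["fx"]+d["cx"],c[1]/c[2]*d["fy"]+d["cy"])
```

```text
12.525 [ 0.46939844 -0.24605193  0.29308038] [-0.06  0.61  0.79  1.81 -0.52  0.95 -0.43] yaw of y -1.3855475766318066
[-0.0008 -0.002   0.2936]
253.93484212977344 206.08483812589864
```

View pics/w3.png

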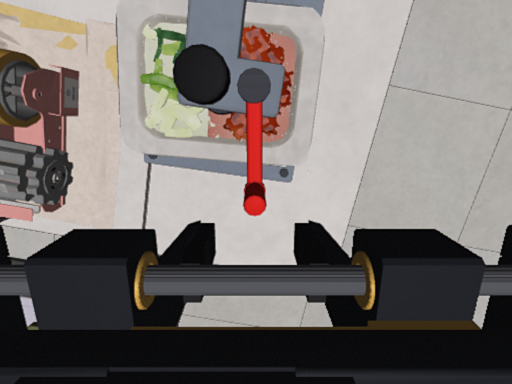

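w3: the knob top is at (254,206), exactly as predicted and midway between the fingers. Lever and hinge (254,85) are in line with the tool x axis, and the head is at (201,75). Going down to pinch.

send_rows(
  targets=[
    [[-0.001, -0.002, 0.1], [0, 0, 0]],
    [[-0.001, -0.002, 0.2], [0, 0, 0]],
    [[-0.001, -0.002, 0.29], [0, 0, 0]],
    [[-0.001, -0.002, 0.29], [0, 0, 0]],
  ],
)

```text
clock: 13.08
tool_pos: [0.468, -0.2448, 0.205]
eef_rot: [0.996, 0.092, -0.001, -0.001]
contact_force: [-0.1, 0.3, 1.0]
opening: 0.499
finger_force: 0.0
```

send_rows(
  targets=[
    [[0, 0, 0], [0, 0, 0]],
    [[0, 0, 0], [0, 0, 0]],
    [[0, 0, 0], [0, 0, 0]],
    [[0, 0, 0], [0, 0, 0]],
    [[0, 0, 0], [0, 0, 0]],
  ],
  fingers=0,
  newtons=25,
)

```text
clock: 13.7
tool_pos: [0.4693, -0.2459, 0.2069]
eef_rot: [0.996, 0.091, 0.001, 0.0]
contact_force: [0.2, 1.0, 5.8]
opening: 0.193
finger_force: 25.0
```

Run:
```python
from h import *
s=get_state();M=R.from_quat(s["eef_rot"]).as_matrix();p=s["tool_pos"];print(s["clock"],p,s["opening"],s["finger_force"],s["contact_force"])
d=snapshot("wrist") 
H=np.array([.5555,-.2303]);k=p[:2]-H;a0=np.arctan2(-k[1],-k[0]);rad=np.linalg.norm(k);print(a0,rad)
for a in np.r_[np.arange(a0,1.6,.14)[1:],1.5,1.53,1.56]:
    q=H-.0885*np.array([np.cos(a),np.sin(a)]);v=M.T@np.array([q[0]-p[0],q[1]-p[1],0])/.3
    print(round(a,2),v.round(3),"turn",round(-(a-a0)/np.pi,3))
```

```text
13.7 [ 0.46925616 -0.24593972  0.20694312] 0.19319933328132882 24.999612718820572 [0.23746992 1.02183963 5.78168193]
0.17939352066068287 0.08765044274167051
0.32 [-0.     0.041  0.   ] turn -0.045
0.46 [0.008 0.082 0.   ] turn -0.089
0.6 [0.022 0.12  0.   ] turn -0.134
0.74 [0.042 0.157 0.   ] turn -0.178
0.88 [0.066 0.19  0.   ] turn -0.223
1.02 [0.095 0.22  0.   ] turn -0.267
1.16 [0.127 0.245 0.   ] turn -0.312
1.3 [0.163 0.266 0.   ] turn -0.357
1.44 [0.201 0.281 0.   ] turn -0.401
1.58 [0.241 0.291 0.001] turn -0.446
1.5 [0.218 0.286 0.   ] turn -0.42
1.53 [0.227 0.289 0.   ] turn -0.43
1.56 [0.236 0.29  0.   ] turn -0.439
```

Pinched (opening 17 mm, 25 N). The 5.8 N vertical force suggests the tips touch the lever bar, so I ease up 2 mm and swing the first part.

send_rows(
  targets=[
    [[0, 0.02, -0.007], [0, 0, -0.022]],
    [[0, 0.041, -0.007], [0, 0, -0.045]],
    [[0.004, 0.061, -0.007], [0, 0, -0.067]],
    [[0.008, 0.082, -0.007], [0, 0, -0.089]],
    [[0.015, 0.101, -0.007], [0, 0, -0.111]],
    [[0.022, 0.12, -0.007], [0, 0, -0.134]],
  ],
)

```text
clock: 14.5
tool_pos: [0.4828, -0.2789, 0.2074]
eef_rot: [0.954, 0.298, 0.0, -0.001]
contact_force: [4.0, -0.2, -6.1]
opening: 0.192
finger_force: 25.0
```

```bash
cat > arc.py <<'E'
from h import *
s=get_state();M=R.from_quat(s["eef_rot"]).as_matrix();p=s["tool_pos"];yaw=np.arctan2(M[1,1],M[0,1]);print(s["clock"],p,s["opening"],s["finger_force"],s["contact_force"],"q",s["q"].round(2))
H=np.array([.5555,-.2303]);k=p[:2]-H;a0=np.arctan2(-k[1],-k[0]);print(a0,np.linalg.norm(k),"yaw-ang",yaw+np.pi/2-a0)
for a in np.r_[np.arange(a0,1.6,.1)[1:],1.53,1.58]:
    q=H-.0885*np.array([np.cos(a),np.sin(a)]);v=M.T@np.array([q[0]-p[0],q[1]-p[1],0])/.3
    print(round(a,2),v.round(3),"turn",round(-(a-a0)/np.pi,3))
E
python3 arc.py
```

```text
14.5 [ 0.48284632 -0.27893524  0.20740073] 0.19180263456935745 25.002417778596282 [ 3.95739245 -0.15541121 -6.14878901] q [ 0.13  0.71  0.55  1.83 -0.52  0.76 -0.01]
0.5899007430429171 0.08742965242776371 yaw-ang 0.016073056785641637
0.69 [-0.003  0.029 -0.   ] turn -0.032
0.79 [ 0.001  0.059 -0.   ] turn -0.064
0.89 [ 0.008  0.087 -0.   ] turn -0.095
0.99 [ 0.018  0.115 -0.   ] turn -0.127
1.09 [ 0.03   0.142 -0.   ] turn -0.159
1.19 [ 0.045  0.167 -0.   ] turn -0.191
1.29 [ 0.063  0.191 -0.   ] turn -0.223
1.39 [ 0.082  0.213 -0.   ] turn -0.255
1.49 [ 0.104  0.233 -0.   ] turn -0.286
1.59 [ 0.128  0.25  -0.   ] turn -0.318
1.53 [ 0.114  0.24  -0.   ] turn -0.299
1.58 [ 0.126  0.249 -0.   ] turn -0.315
```

send_rows(
  targets=[
    [[0.003, 0.03, 0.004], [0, 0, -0.032]],
    [[0.006, 0.059, 0.004], [0, 0, -0.064]],
    [[0.013, 0.087, 0.004], [0, 0, -0.095]],
    [[0.022, 0.115, 0.004], [0, 0, -0.127]],
    [[0.034, 0.142, 0.004], [0, 0, -0.159]],
  ],
)

```text
clock: 15.12
tool_pos: [0.5144, -0.3081, 0.2071]
eef_rot: [0.851, 0.525, 0.0, -0.001]
contact_force: [-0.3, 2.1, 4.3]
opening: 0.191
finger_force: 25.0
```

```bash
python3 arc.py
```

```text
15.125 [ 0.51440708 -0.30812444  0.20714659] 0.19067671375458833 25.007194485515356 [-0.30667217  2.12128709  4.33872491] q [ 0.24  0.73  0.41  1.7  -0.38  0.8   0.35]
1.0849842170887463 0.08800721821452132 yaw-ang 0.020060407393085233
1.18 [-0.001  0.029 -0.   ] turn -0.032
1.28 [ 0.003  0.059 -0.   ] turn -0.064
1.38 [ 0.01   0.087 -0.   ] turn -0.095
1.48 [ 0.019  0.115 -0.   ] turn -0.127
1.58 [ 0.032  0.142 -0.   ] turn -0.159
1.53 [ 0.025  0.128 -0.   ] turn -0.142
1.58 [ 0.031  0.141 -0.   ] turn -0.158
```

send_rows(
  targets=[
    [[0, 0.029, -0.003], [0, 0, -0.032]],
    [[0.003, 0.059, -0.003], [0, 0, -0.064]],
    [[0.01, 0.087, -0.003], [0, 0, -0.095]],
    [[0.019, 0.115, -0.003], [0, 0, -0.127]],
  ],
)

```text
clock: 15.62
tool_pos: [0.5462, -0.3186, 0.2074]
eef_rot: [0.73, 0.683, -0.0, -0.002]
contact_force: [1.3, 2.2, -1.2]
opening: 0.193
finger_force: 25.0
```

```bash
python3 arc.py
```

```text
15.625 [ 0.54619444 -0.31864562  0.20738291] 0.19310981526337428 25.003617592155933 [ 1.28406472  2.17601434 -1.18115538] q [ 0.3   0.75  0.3   1.58 -0.27  0.85  0.63]
1.4658519535505141 0.08883434786513753 yaw-ang 0.03779945385011585
1.57 [ 0.001  0.03  -0.   ] turn -0.032
1.53 [ 0.001  0.019 -0.   ] turn -0.02
1.58 [ 0.002  0.034 -0.   ] turn -0.036
```

send_rows(
  targets=[
    [[0, 0.01, 0], [0, 0, -0.01]],
    [[0, 0.02, 0], [0, 0, -0.02]],
  ],
)

```text
clock: 15.88
tool_pos: [0.5535, -0.3193, 0.2075]
eef_rot: [0.709, 0.705, 0.0, -0.001]
contact_force: [3.4, 1.3, -2.5]
opening: 0.195
finger_force: 25.0
```

send_rows(
  targets=[
    [[0, 0.009, 0], [0, 0, -0.006]],
    [[0.001, 0.018, 0], [0, 0, -0.012]],
  ],
)

```text
clock: 16.12
tool_pos: [0.556, -0.3195, 0.2073]
eef_rot: [0.696, 0.718, -0.002, -0.003]
contact_force: [-10.9, 2.4, 1.9]
opening: 0.198
finger_force: 25.0
```

```bash
python3 arc.py
```

```text
16.125 [ 0.55599496 -0.31945328  0.20732726] 0.1983595325515989 25.000228816643357 [-10.87996887   2.39019801   1.91464022] q [ 0.31  0.76  0.27  1.55 -0.24  0.87  0.7 ]
1.5763480374151655 0.08915465619309307 yaw-ang 0.02567804275890917
1.53 [ 0.003 -0.014  0.   ] turn 0.015
1.58 [ 0.002  0.001 -0.   ] turn -0.001
```

The force jumped to 11 N while only half the commanded advance happened, so this looks like the end stop. One more small push will confirm it.

send_rows(
  targets=[
    [[0, 0.01, 0], [0, 0, 0]],
    [[0, 0.01, 0], [0, 0, 0]],
  ],
)

```text
clock: 16.38
tool_pos: [0.5561, -0.3195, 0.2072]
eef_rot: [0.697, 0.717, -0.003, -0.005]
contact_force: [-13.4, 3.5, 3.2]
opening: 0.195
finger_force: 25.0
```

It is at the end stop: the TCP did not move and the force went up. Now I unload, open and lift clear.

send_rows(
  targets=[
    [[0, -0.016, 0], [0, 0, 0]],
    [[0, -0.016, 0], [0, 0, 0]],
    [[0, -0.016, 0], [0, 0, 0]],
    [[0, -0.016, 0], [0, 0, 0]],
  ],
  fingers=0.45,
)

```text
clock: 16.88
tool_pos: [0.5578, -0.3201, 0.2083]
eef_rot: [0.696, 0.718, 0.0, 0.001]
contact_force: [-0.8, 1.0, 0.0]
opening: 0.451
finger_force: 0.7
```

send_rows(
  targets=[
    [[0, 0, -0.05], [0, 0, 0]],
    [[0, 0, -0.2], [0, 0, 0]],
    [[0, 0, -0.4], [0, 0, 0]],
    [[-0.3, 0, -0.4], [0, 0, 0]],
    [[-0.5, 0, -0.4], [0, 0, 0]],
    [[-0.5, 0, -0.4], [0, 0, 0]],
    [[-0.5, 0, -0.4], [0, 0, 0]],
  ],
)

```text
clock: 17.75
tool_pos: [0.5614, -0.4726, 0.3289]
eef_rot: [0.697, 0.717, -0.001, 0.001]
contact_force: [0.6, 0.9, -0.5]
opening: 0.452
finger_force: 0.0
```

Run:
```python
from h import *
d,T=wrist("w4");s=get_state();print(s["clock"],s["tool_pos"],s["contact_force"],s["q"].round(2))
i=snapshot("scene")["img"][180:310,285:415]
j=snapshot("top")["img"][110:210,285:385]
cv2.imwrite("pics/c4.png",np.hstack([cv2.resize(i,(400,400),interpolation=2),cv2.resize(j,(400,400),interpolation=2)]))
```

```text
17.8 [ 0.56243716 -0.47017582  0.32891311] [-0.13240262  1.3270239   0.17000063] [ 0.51  0.8   0.3   1.06 -0.22  1.31  0.81]
```

View pics/c4.png

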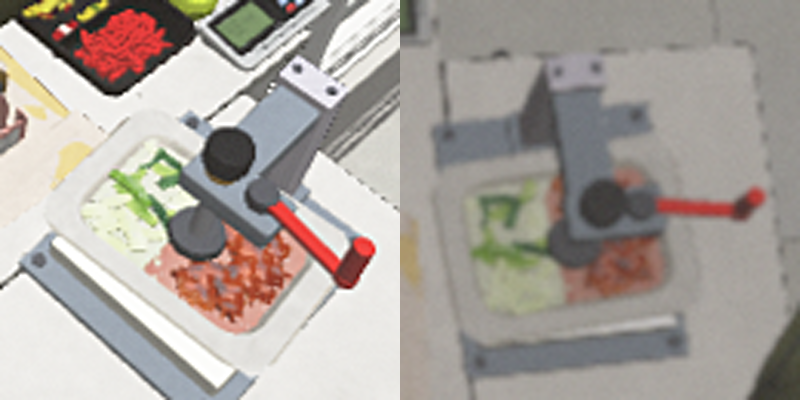

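The final picture shows the foot on the lid (198,232 left), the head low (230,150) and the lever swung to the stand's -y (356,262 left; 752,203 right). The tray hasn't moved and the arm is clear. Handing in.

```bash
python3 -c "
from plant import *
print(finish_job())"
```

```text
the job is handed in; nothing more can be done
None
```

I pressed the depth stop down until its foot rested on the sealed tray, swung the clamp lever to its end stop, left the tray in place and handed the job in at about 18 s; no verdict came back.

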